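# Post the used slicer blade into the return box

## Robot

A 6-joint arm with a two-finger parallel gripper is mounted at the origin on the work surface. World frame = base frame: x ahead of the robot, y to its left, z up, the work surface at z = 0. Lengths are in m, angles in rad, forces in N, time in s.
With the tool pointing down it reaches from about 0.275 to 0.825 m from the base axis. Payload 5.2 kg.
Tool frame: the origin (TCP) lies on the centre line of the jaws, within the pads' length; the fingertips stand 25 mm ahead of it and the grasp point (between the pads) lies 6 mm ahead of it; y points along the fingers, x is the direction in which the jaws open and shut, and the axes are right-handed (so a half turn about y gives the same grasp; the last joint's range is limited). The gripper opens to 93 mm and grips with 3 to 60 N. Pads are 15 mm wide; open, the fingers measure 128 mm over their backs; the gripper's body (75 mm by 188 mm) begins 65 mm behind the grasp point.
Start: joints at [0.987, 0.259, 1.535, -0, 1.348, -0.203], TCP at [0.204, 0.511, 0.244] pointing down, gripper open.
Joint ranges: [-3.14, 3.14], [-0.91, 2.08], [0.19, 2.58], [-1.22, 4.36], [0.22, 2.71], [-3.12, 3.12]. Speed limits (rad/s): [2.57, 2.57, 3.14, 3.14, 3.14, 3.14].

## Interface

Orientations are given as [roll, pitch, yaw] about the fixed x, y, z axes, in that order (R = Rz(yaw) Ry(pitch) Rx(roll)).
In Python, from station import robot gives the robot as it stands. The module is installed in compiled form; this text tells all that it offers.
- The arm moves only by the tool carry_out, never from a script. Its argument "plan" is a list that holds one entry, the list of rows, each a list of 6 numbers: the shift along the tool's x, y, z in units of 40 mm (1.0 is 40 mm), then the turn, a rotation vector about the tool's x, y, z in units of 5 degrees (1.0 is 5 degrees). A call has 1 to 5 rows; each row shifts and turns the commanded pose from where the row before left it, along the tool's axes as they then stand; what a row does not reach is not made up. A row lasts 1/12 s, in which the tool goes at most 41.7 mm and 7.16 degrees, less where a joint would pass 70% of its speed; a pose out of reach is approached as far as the arm can. A call is refused whole if a number of a shift passes 1 or a number of a turn 1, either way. A call with a gripper value outside its range is refused whole. "hand" is the gripper command: -1 is shut, 1 is fully open, values between are in proportion, set as the call begins (left out, the last holds). The fingers move at their own pace and stop on an object; "grip_force" is the grip in N (left out, the last holds). Time passes only in rows, so rows that do not move let the fingers close. It gives the time, the measured TCP pose, the force and the opening at its end, in the units of the state.
- robot.get_obs(): the state, without advancing time (a new reading comes with each control period).
- robot.grab_frame(name): name is "scene" or "top" or "wrist"; returns a dict with "frame" (400x640x3 uint8, red, green, blue), "intrinsics" (3x3 intrinsics, pixels), "distortion" ([k1, k2, p1, p2, k3] as OpenCV has them; the pictures are not rectified), "rvec" (rotation vector, rad) and "tvec" (3), from world to camera coordinates, as OpenCV has them. Camera axes: x right, y down, z forward; pixel columns grow to the right and rows downward; lengths in m; the calibration is good to about 2 mm. A picture is of the moment at which its call begins. There is no depth.
- robot.job_done(): hands the job in, once; it reports no verdict.
Trained networks look in a picture, given as the dict that the camera call returned (one of the last four; its "shot" number tells which), for a name from the list of things; names that differ only in an ending like _2 or _b are one class to them, and where a whole thing is asked for, a point or a joint stands for the part that bears it (a point fixed in the world has none). Each returns a list of dicts, best first, with "confidence" (0 to 1); they miss things now and then, are a little off and sometimes report something else, mostly with a low value. They report only what shows in the picture. A call takes as long as a camera call. They do not tell look-alikes from the thing itself.
- robot.spot_in(picture, name): "extent" ([left, top, width, height] in pixels, round what is visible of it).
- robot.masks_of(picture, name): "region" (400x640 bool, what is visible of it) and "extent" ([left, top, width, height] in pixels, round what is visible of it).
The state is a dict: "time": time; "qpos": joint angles; "joint_vel": joint speeds; "joint_torque": joint torques, N m; "eef_pos": TCP position; "orientation": TCP orientation; "force": force on the tool from outside, world axes, zero at the start; "moment": the same for the moment, N m; "finger_gap": finger opening in m.
Only numpy, scipy, OpenCV 4.12 (cv2) and the standard library are available. Lean on these libraries where they do the work, as an engineer would, in place of code of your own. Each camera call takes 0.05 s, during which the arm holds its last target.

## Task

Take the orange slicer blade cartridge out of the drying rack and post it, upright with its handle tongue up, through the slot in the lid of the blade return box, feeling for the slot and pushing it gently past the sprung roller until it drops right inside. Never lean on the box with more than about 25 newtons, and leave the grey and blue cartridges in the rack and everything else on the bench where it is.

Things in the scene. Friction and masses are not known exactly. Their poses are not given: they have to be found in the camera images.
- orange_cartridge: Orange rigid flat plate, 0.1 to 0.16 kg, upright in one of the rack's places. Origin: centre of its lower edge; z up, x through its thickness, y along its width. Body 12 mm thick, 70 mm wide, z = 0 to 50 mm, long lower edges rounded (4 mm radius). Above it the handle tongue, 8 mm thick, 40 mm wide, z = 50 to 110 mm: grasp it across its thickness, near the top. Same turned half round.
- orange_cartridge_top (a point): Centre of the top edge of the orange cartridge's tongue, 110 mm above its origin.
- rack: White drying rack, a block 190 (x) by 98 (y) by 25 mm high, fixed to the bench; origin under its centre. Three pockets 13.5 mm (x) by 73 mm (y), 20 mm deep (floors at z = 5 mm), at x = -62, 0 and +62 mm, y = 0. A cartridge stands in each.
- return_box: Green blade return box, clear +x wall, metal lid, fixed to the bench. Outside 100 (x) by 124 (y) mm, walls 4 mm; origin under its centre on the bench. The lid plate is 146 by 128 by 7 mm, top at z = 130 mm, with one slot: 14.5 mm wide (along the box's x), 78 mm long (along its y), edges rounded 1.5 mm, its throat 29 mm deep. The lid sits on soft rubber mounts: pressed down it yields 0.3 mm per N, up to 5 mm.
- lid_centre (a point): Centre of the box, at the height of the lid's top; its axes are the box's. NOT the slot's centre: the lid slides stiffly along the box's x (10 N sideways shifts it) and was left anywhere, so the slot's centre has y = 0 here but an unmeasured x between -20 and +20 mm. See it or feel for it: beside the slot the cartridge's lower edge stops on the lid, over it it goes down.
- roller_line (a point): 14 mm under lid_centre: height of the axis of a sprung rubber roller along y, which reaches 3.5 mm into the throat from +x and moves with the slot. Pushing the cartridge's body past it takes some 3 to 12 N downwards. It grips the body, not the thinner tongue: with the lower edge 70 mm or more below the lid's top, the cartridge falls freely when released.
- box_floor (a point): Centre of the box's inner floor, a 5 mm rubber tray on the bench. A cartridge standing there has its top 15 mm below the lid's top.
- grey_cartridge: Grey standing blade cartridge of the same shape as the orange one, in another place of the rack; stays there. Origin at the centre of its lower edge.
- blue_cartridge: Blue standing blade cartridge of the same shape as the orange one, in another place of the rack; stays there. Origin at the centre of its lower edge.
- bowl: Metal mixing bowl, 150 mm across, 70 mm high, bystander. Origin under its centre.
- spice_jar: Amber jar, 60 mm across, 100 mm high, bystander. Origin under its centre.
- spatula: Spatula lying flat along its x axis, bystander.
- cup: Clear plastic cup, 70 mm across, 80 mm high, bystander. Origin under its centre.
- tub: White open tub, 160 by 120 by 70 mm high, bystander. Origin under its centre.
Not all that is in view belongs to the job. There is more than one size of the orange_cartridge; the one meant has the size given above. Of the things that look like the return_box, take the one that is farthest from the robot's base at the start.

How it is judged:
On the way, in this order (a step that is already met when the one before it is completed fails the run):
1. the orange cartridge is lifted clear out of the rack (height (world z) of orange_cartridge above 0.05 m), for 0.1 s.
2. the orange cartridge stands upright in the slot, its lower edge 10 to 75 mm below the lid's top, handle tongue up (z of orange_cartridge in the frame of return_box between 0.055 and 0.12 m and x of orange_cartridge in the frame of return_box between -0.03 and 0.03 m and y of orange_cartridge in the frame of return_box between -0.012 and 0.012 m and angle between orange_cartridge's own z axis and vertical below 0.25 rad), for 0.2 s.
At the end, for the whole second after the job is handed in: The orange cartridge is wholly inside the return box (its top at least 5 mm below the lid's top, within the box's walls), at rest and released (z of orange_cartridge_top in the frame of return_box below 0.125 m and x of orange_cartridge_top in the frame of return_box between -0.05 and 0.05 m and y of orange_cartridge_top in the frame of return_box between -0.062 and 0.062 m and x of orange_cartridge in the frame of return_box between -0.05 and 0.05 m and y of orange_cartridge in the frame of return_box between -0.062 and 0.062 m and linear speed of orange_cartridge below 0.03 m/s); the robot touches nothing.
It fails at once if the orange cartridge is pressed against the return box with more than 28 N (contact force between orange_cartridge and return_box above 28 N).
It fails at once if the gripper or arm presses on the return box with more than 28 N (contact force between any of the fingers, the arm and return_box above 28 N).
It fails at once if the grey or blue cartridge is moved by more than 20 mm (distance of any of grey_cartridge, blue_cartridge from where it was at the start of the episode above 0.02 m).
It fails at once if a bystander on the bench is moved by more than 30 mm (distance of any of bowl, spice_jar, spatula, cup, tub from where it was at the start of the episode above 0.03 m).
It also fails if it takes over 72 s, if anything falls off the work surface, if the arm or the gripper's body presses on something with over 40 N, if the wrist force passes 120 N, or if a joint passes its speed limit or range.

## Working session

There is one attempt and no reset: what is moved stays moved. The work goes in short steps, Python scripts to look and compute and a tool call to move; the robot and the scene stay as the last step left them, time stands still between calls to the robot, and variables do not carry over. Pictures are saved under pics/ and viewed, and the job is handed in when it is done.

Besides the shell and the picture viewer there is one more tool, called after "Emit:" as a command line: name --argument value ..., lists and objects as JSON in quotes. carry_out: Moves the arm, as the interface text tells. Its arguments: {"type":"object","properties":{"plan":{"type":"array"},"hand":{"type":"number"},"grip_force":{"type":"number"}},"required":["plan"]}

```bash
mkdir -p pics
cat > h.py <<'E'
import numpy as np, cv2
from station import robot
def snap(name,fn):
    d=robot.grab_frame(name); cv2.imwrite('pics/'+fn,d['frame'][:,:,::-1]); return d
E
python3 - <<'E'
from h import *
o=robot.get_obs(); print(o)
for n in ('scene','top','wrist'):
    d=snap(n,n+'0.png'); np.save(n+'_cal.npy',{k:v for k,v in d.items() if k!='frame'},allow_pickle=True)
    print(n,d['intrinsics'],d['distortion'],d['rvec'],d['tvec'])
    for t in ('orange_cartridge','return_box','rack','grey_cartridge','blue_cartridge'):
        print(t,[(r['extent'],round(r['confidence'],2)) for r in robot.spot_in(d,t)])
E
```

```text
{'time': 0.0, 'qpos': array([ 9.87217112e-01,  2.59342221e-01,  1.53603723e+00, -3.63408335e-05,
        1.34799265e+00, -2.02794906e-01]), 'joint_vel': array([ 5.69311013e-04, -9.77254624e-05,  8.14238956e-04,  7.07434108e-04,
        6.15162258e-04,  9.96166620e-04]), 'joint_torque': array([ 5.88315470e-04, -4.37310755e+01, -2.83998030e+01,  7.20028323e-02,
        4.15797264e-02, -2.52969821e-04]), 'eef_pos': array([0.20412241, 0.51019942, 0.24283648]), 'orientation': array([-1.57047263,  0.00175012,  1.19002036]), 'force': array([-0.27322143, -0.27919792, -0.06741183]), 'moment': array([-0.07255685, -0.01642226, -0.01507454]), 'finger_gap': 0.09302798380073433}
scene [[472.96383766   0.         319.60756879]
 [  0.         472.96383766 200.73791439]
 [  0.           0.           1.        ]] [-0.09199971  0.          0.          0.          0.        ] [ 1.70767413  1.99569376 -0.68474691] [ 0.05608167 -0.33616626  1.85588021]
orange_cartridge [([359.4, 214.1, 20.6, 24.7], 0.74), ([298.4, 208.8, 29.7, 39.7], 0.71), ([286.0, 246.8, 21.7, 31.6], 0.49), ([232.6, 171.5, 51.8, 62.9], 
[... 606 characters left out ...]
27.2, 28.3], 0.55), ([429.9, 241.3, 26.4, 27.2], 0.52)]
return_box [([346.1, 179.0, 60.9, 58.2], 0.82), ([344.2, 256.1, 62.8, 66.9], 0.6), ([240.3, 216.1, 22.5, 6.5], 0.4)]
rack [([235.0, 189.6, 37.3, 66.4], 0.92)]
grey_cartridge [([243.2, 237.3, 25.8, 7.6], 0.49), ([237.2, 194.5, 27.7, 6.6], 0.26)]
blue_cartridge [([238.8, 217.1, 24.3, 6.9], 0.68)]
wrist [[352.07014601   0.         320.60412124]
 [  0.         352.07014601 201.73327418]
 [  0.           0.           1.        ]] [-0.02739882  0.          0.          0.          0.        ] [-2.42433077 -1.64396133 -0.20460272] [-0.55017335 -0.02938267  0.38913799]
orange_cartridge []
return_box []
rack []
grey_cartridge []
blue_cartridge []
```

View pics/scene0.png

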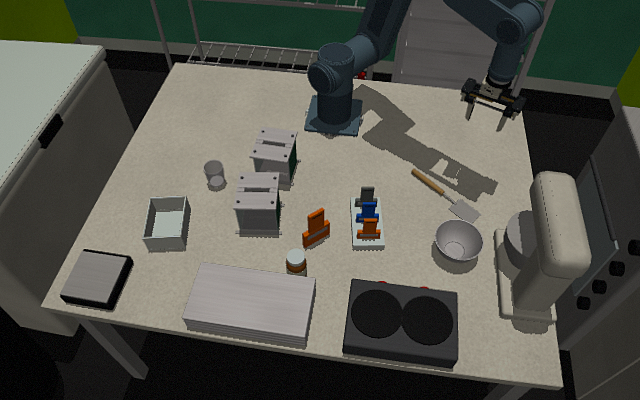

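View pics/top0.png

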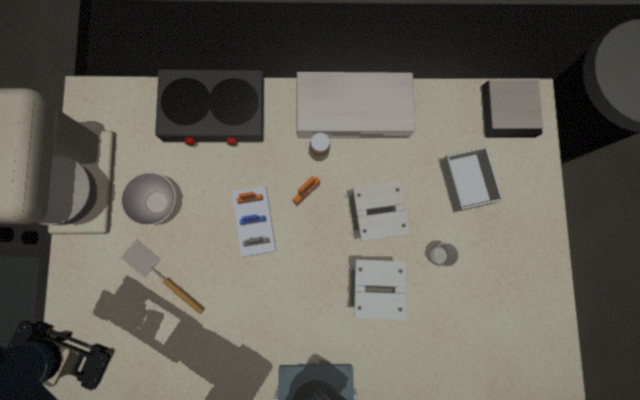

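Run:
```python
import cv2
a=cv2.imread('pics/scene0.png')[110:290,220:420]; cv2.imwrite('pics/sc0.png',cv2.resize(a,None,fx=3.3,fy=3.3,interpolation=2))
a=cv2.imread('pics/top0.png')[165:335,220:470]; cv2.imwrite('pics/tc0.png',cv2.resize(a,None,fx=3.2,fy=3.2,interpolation=2))
```

```text
(no output)
```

View pics/sc0.png

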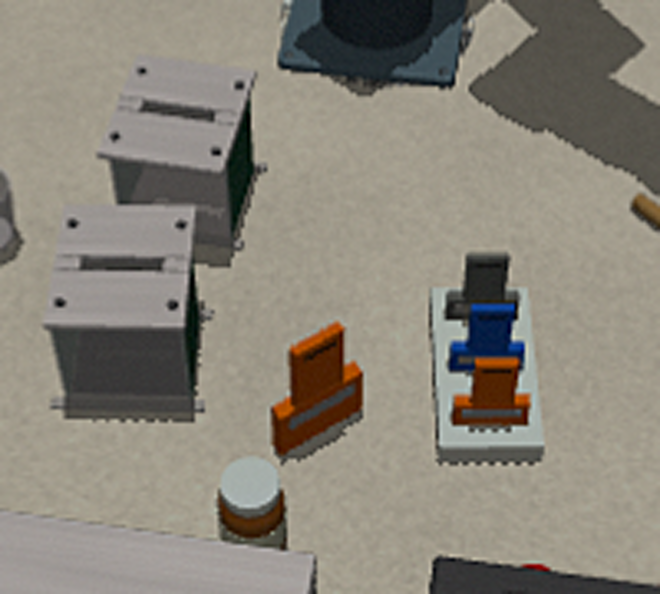

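View pics/tc0.png

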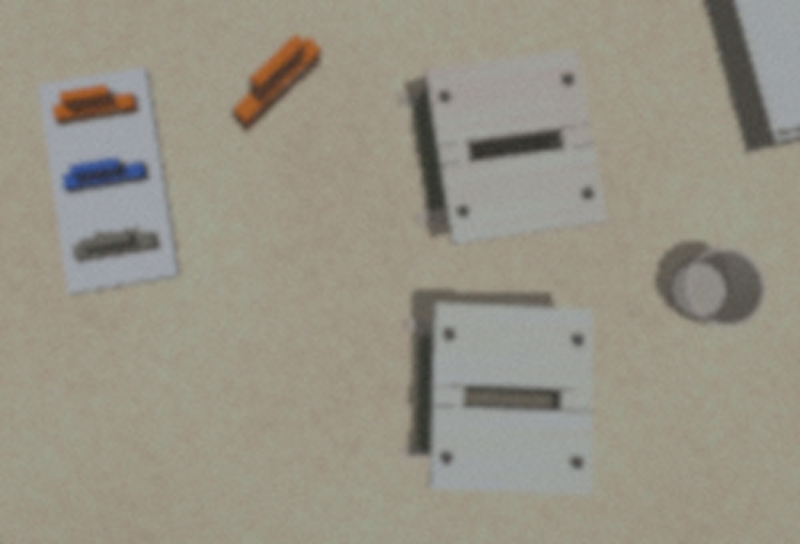

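Candidates for the orange cartridge are the rack one, scene (369,226) / top (249,197), and a bigger loose one, scene (316,229) / top (306,190). The rack one fits: it stands in a pocket and is the same size as blue and grey. The third detection is the spice jar. Of the two boxes, scene (258,203) / top (381,208) is farther from the base, so I'll use that one. Next I'll locate them roughly.

```bash
cat >> h.py <<'E'
def ray(d,uv):
    R,_=cv2.Rodrigues(np.array(d['rvec'],float)); t=np.array(d['tvec'],float).reshape(3)
    p=cv2.undistortPoints(np.array(uv,float).reshape(-1,1,2),np.array(d['intrinsics']),np.array(d['distortion'])).reshape(-1,2)
    v=np.c_[p,np.ones(len(p))]@R
    return -R.T@t, v
def onz(d,uv,z):
    c,v=ray(d,uv); return c+v*((z-c[2])/v[:,2])[:,None]
def proj(d,P):
    return cv2.projectPoints(np.array(P,float).reshape(-1,1,3),np.array(d['rvec'],float),np.array(d['tvec'],float),np.array(d['intrinsics']),np.array(d['distortion']))[0].reshape(-1,2)
E
python3 - <<'E'
from h import *
from scipy.spatial.transform import Rotation as Ro
T=np.load('top_cal.npy',allow_pickle=True).item()
W=np.load('wrist_cal.npy',allow_pickle=True).item()
c=lambda p:np.array(p)/3.2+[220,165]
np.set_printoptions(precision=4,suppress=True)
print('rack',onz(T,c([(40,86),(147,69),(177,275),(70,292)]),.025))
print('tongues',onz(T,c([(85,92),(95,167),(113,239)]),.115))
print('loose',onz(T,c([(277,65)]),.12))
print('slot',onz(T,c([(470,147),(560,133),(563,148),(472,160)]),.13))
print('lid',onz(T,c([(427,72),(578,52),(604,219),(452,243)]),.13))
o=robot.get_obs();Rt=Ro.from_euler('xyz',o['orientation']).as_matrix()
print('tool axes',Rt)
R,_=cv2.Rodrigues(W['rvec']); C=-R.T@W['tvec']
print('cam in tool',Rt.T@(C-o['eef_pos']),'\n',Rt.T@R.T)
E
```

```text
rack [[0.5847 0.236  0.025 ]
 [0.6001 0.1402 0.025 ]
 [0.4145 0.1119 0.025 ]
 [0.4003 0.2057 0.025 ]]
tongues [[0.5626 0.1828 0.115 ]
 [0.4997 0.1735 0.115 ]
 [0.4403 0.1579 0.115 ]]
loose [[0.5841 0.0232 0.12  ]]
slot [[ 0.513  -0.1351  0.13  ]
 [ 0.5243 -0.2099  0.13  ]
 [ 0.5118 -0.2119  0.13  ]
 [ 0.5022 -0.1365  0.13  ]]
lid [[ 0.5759 -0.101   0.13  ]
 [ 0.5925 -0.2275  0.13  ]
 [ 0.4531 -0.2434  0.13  ]
 [ 0.4343 -0.1183  0.13  ]]
tool axes [[ 0.3717 -0.     -0.9284]
 [ 0.9284  0.      0.3717]
 [ 0.     -1.      0.    ]]
cam in tool [ 0.0002 -0.1406  0.068 ] 
 [[ 1.      0.0018  0.0001]
 [ 0.0003 -0.2455  0.9694]
 [ 0.0017 -0.9694 -0.2455]]
```

```bash
cat >> h.py <<'E'
from scipy.spatial.transform import Rotation as Ro
def plan(target,yaw,n,start=None):
    """rows (rounded) for tool-down motion to target pos, tool-x yaw"""
    o=robot.get_obs(); p=np.array(o['eef_pos']); R=Ro.from_euler('xyz',o['orientation'])
    goal=Ro.from_matrix(np.array([[np.cos(yaw),0,-np.sin(yaw)],[np.sin(yaw),0,np.cos(yaw)],[0,-1,0]]))
    rv=(R.inv()*goal).as_rotvec()
    step=(np.array(target)-p)/n; out=[]
    for i in range(n):
        q=R*Ro.from_rotvec(rv*i/n)
        out.append(np.r_[q.inv().apply(step)/.04,np.degrees(rv/n)/5])
    out=np.round(out,2)
    print('start',np.round(p,4),'max',np.abs(out).max())
    for i in range(0,n,5): print([list(map(float,r)) for r in out[i:i+5]])
E
python3 -c "
from h import *
plan([.561,.183,.24],.157,15)"
```

```text
start [0.2044 0.5106 0.2437] max 0.81
[[-0.29, 0.01, -0.75, -0.0, 0.79, 0.0], [-0.23, 0.01, -0.77, -0.0, 0.79, 0.0], [-0.18, 0.01, -0.79, -0.0, 0.79, 0.0], [-0.13, 0.01, -0.8, -0.0, 0.79, 0.0], [-0.07, 0.01, -0.8, -0.0, 0.79, 0.0]]
[[-0.01, 0.01, -0.81, -0.0, 0.79, 0.0], [0.04, 0.01, -0.81, -0.0, 0.79, 0.0], [0.1, 0.01, -0.8, -0.0, 0.79, 0.0], [0.15, 0.01, -0.79, -0.0, 0.79, 0.0], [0.21, 0.01, -0.78, -0.0, 0.79, 0.0]]
[[0.26, 0.01, -0.76, -0.0, 0.79, 0.0], [0.31, 0.01, -0.74, -0.0, 0.79, 0.0], [0.36, 0.01, -0.72, -0.0, 0.79, 0.0], [0.41, 0.01, -0.7, -0.0, 0.79, 0.0], [0.46, 0.01, -0.67, -0.0, 0.79, 0.0]]
```

Emit:
carry_out --plan '[[[-0.29,0.01,-0.75,0,0.79,0],[-0.23,0.01,-0.77,0,0.79,0],[-0.18,0.01,-0.79,0,0.79,0],[-0.13,0.01,-0.8,0,0.79,0],[-0.07,0.01,-0.8,0,0.79,0]]]' --hand -0.2

```text
time: 1.32
eef_pos: [0.3237, 0.4002, 0.2418]
orientation: [-1.571, -0.0, 0.842]
force: [1.2, 0.6, 0.6]
finger_gap: 0.0647
```

Emit:
carry_out --plan '[[[-0.01,0.01,-0.81,0,0.79,0],[0.04,0.01,-0.81,0,0.79,0],[0.1,0.01,-0.8,0,0.79,0],[0.15,0.01,-0.79,0,0.79,0],[0.21,0.01,-0.78,0,0.79,0]]]'

```text
time: 1.73
eef_pos: [0.4431, 0.291, 0.2398]
orientation: [-1.571, -0.0, 0.497]
force: [0.5, 0.2, 0.6]
finger_gap: 0.0377
```

Emit:
carry_out --plan '[[[0.26,0.01,-0.76,0,0.79,0],[0.31,0.01,-0.74,0,0.79,0],[0.36,0.01,-0.72,0,0.79,0],[0.41,0.01,-0.7,0,0.79,0],[0.46,0.01,-0.67,0,0.79,0]]]'

```text
time: 2.15
eef_pos: [0.5619, 0.1817, 0.2377]
orientation: [-1.571, -0.0, 0.152]
force: [0.5, -0.2, 0.6]
finger_gap: 0.0373
```

Emit:
carry_out --plan '[[[0,0,0,0,0,0],[0,0,0,0,0,0]]]'

```text
time: 2.32
eef_pos: [0.5618, 0.1816, 0.2371]
orientation: [-1.571, 0.001, 0.153]
force: [-0.4, -0.2, -0.1]
finger_gap: 0.0371
```

Run:
```python
from h import *
d=snap('wrist','w1.png'); o=robot.get_obs(); print(o['time'],o['eef_pos'],o['orientation'],o['finger_gap'])
np.save('w1.npy',{k:v for k,v in d.items() if k!='frame'},allow_pickle=True)
for t in ('orange_cartridge','blue_cartridge','rack'): print(t,[(r['extent'],round(r['confidence'],2)) for r in robot.spot_in(d,t)])
P=[.561,.183,.115]; print(proj(d,[P,[.5,.173,.115]]))
```

```text
2.3667 [0.56076722 0.18266268 0.23724438] [-1.57028560e+00  1.12799723e-03  1.55350183e-01] 0.03727166082195652
orange_cartridge [([314.0, 141.9, 14.2, 85.8], 0.96), ([291.3, 279.0, 60.0, 86.5], 0.93)]
blue_cartridge [([237.9, 142.7, 36.0, 85.7], 0.61), ([321.0, 141.6, 10.7, 79.8], 0.37)]
rack [([163.7, 126.2, 191.7, 99.2], 0.66)]
[[320.12972753 201.57430902]
 [239.99512353 202.12004202]]
```

View pics/w1.png

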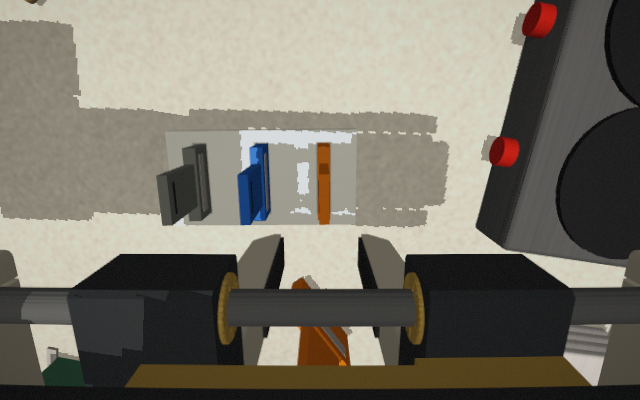

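Run:
```python
import cv2
a=cv2.imread('pics/w1.png')[120:245,150:380]; cv2.imwrite('pics/w1c.png',cv2.resize(a,None,fx=3.4,fy=3.4,interpolation=2))
a=cv2.imread('pics/w1.png')[130:240,290:360]; cv2.imwrite('pics/w1d.png',cv2.resize(a,None,fx=5,fy=5,interpolation=0))
```

```text
(no output)
```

View pics/w1c.png

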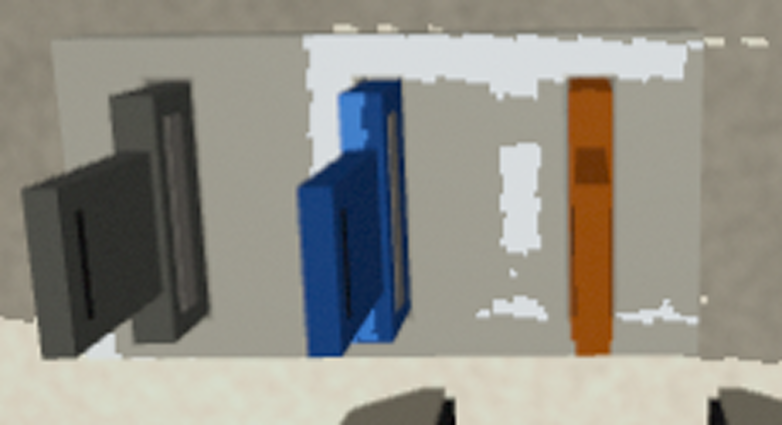

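View pics/w1d.png

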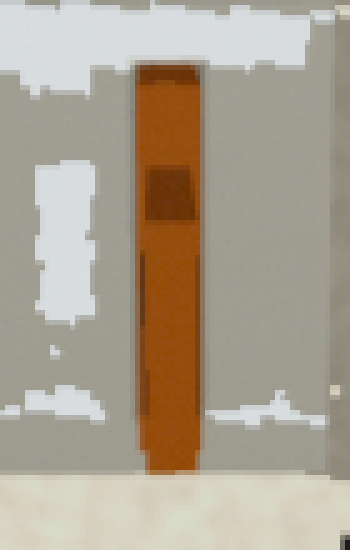

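Run:
```python
from h import *
W=np.load('w1.npy',allow_pickle=True).item()
A=onz(W,[(324.7,174.2),(324.3,224.4)],.115); print(A, A.mean(0), np.hypot(*(A[0]-A[1])[:2]), np.arctan2(-(A[0]-A[1])[0],(A[0]-A[1])[1]))
c=lambda p:np.array(p)/3.4+[150,120]
B=onz(W,c([(53,40),(702,38),(700,355)]),.025);print(B); e=B[1]-B[0]; print(np.arctan2(e[1],e[0]),np.linalg.norm(e)); e=B[1]-B[2]; print(np.arctan2(-e[0],e[1]))
# tongue in scene view
S=np.load('scene_cal.npy',allow_pickle=True).item(); T=np.load('top_cal.npy',allow_pickle=True).item()
print(proj(S,[A.mean(0)]),proj(T,[A.mean(0)]))
```

```text
[[0.56112046 0.20459745 0.115     ]
 [0.56706716 0.16529782 0.115     ]] [0.56409381 0.18494764 0.115     ] 0.039746997998643355 0.15017779610724322
[[0.40206237 0.20724293 0.025     ]
 [0.58862691 0.23666774 0.025     ]
 [0.60524349 0.14182792 0.025     ]]
0.15643060168035305 0.18887071600999802
0.17344629207022305
[[370.73231462 219.29267483]] [[245.76449036 193.19932869]]
```

```bash
python3 -c "
from h import *
plan([.5638,.1847,.111],.157,5)"
```

```text
start [0.56   0.184  0.2378] max 0.63
[[0.02, 0.63, 0.0, -0.0, 0.0, -0.0], [0.02, 0.63, 0.0, -0.0, 0.0, -0.0], [0.02, 0.63, 0.0, -0.0, 0.0, -0.0], [0.02, 0.63, 0.0, -0.0, 0.0, -0.0], [0.02, 0.63, 0.0, -0.0, 0.0, -0.0]]
```

Emit:
carry_out --plan '[[[0.02,0.63,0.01,0,0,0],[0.02,0.63,0.01,0,0,0],[0.02,0.63,0.01,0,0,0],[0.02,0.63,0.01,0,0,0],[0,0.63,0,0,0,0]]]'

```text
time: 2.93
eef_pos: [0.5631, 0.1864, 0.1112]
orientation: [-1.571, -0.001, 0.158]
force: [0.4, -0.0, 0.0]
finger_gap: 0.0372
```

Emit:
carry_out --plan '[[[0,0,0,0,0,0],[0,0,0,0,0,0]]]'

```text
time: 3.1
eef_pos: [0.5623, 0.1859, 0.111]
orientation: [-1.571, 0.003, 0.158]
force: [-0.3, 0.6, 0.4]
finger_gap: 0.0374
```

Run:
```python
from h import *
d=snap('wrist','w2.png'); snap('scene','s2.png');o=robot.get_obs(); print(o['time'],o['eef_pos'],o['force'])
a=cv2.imread('pics/w2.png'); cv2.imwrite('pics/w2.png',a)
```

```text
3.2 [0.56448721 0.18580229 0.11344904] [-0.51564408  0.10316975  0.00908345]
```

View pics/w2.png

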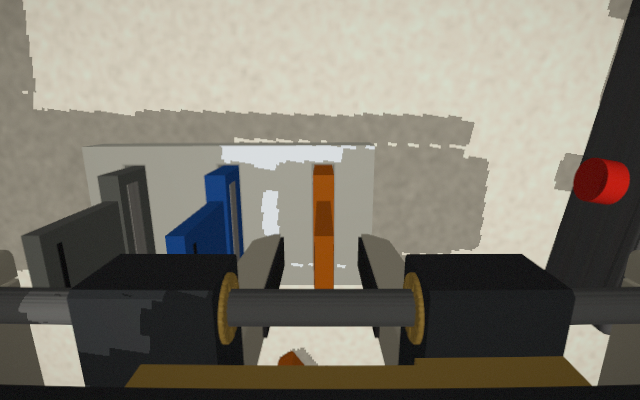

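Emit:
carry_out --plan '[[[0.03,0,0,0,0,0],[0,0,0,0,0,0],[0,0,0,0,0,0],[0,0,0,0,0,0],[0,0,0,0,0,0]]]' --hand -1 --grip_force 35

```text
time: 3.62
eef_pos: [0.5652, 0.1852, 0.1121]
orientation: [-1.571, -0.001, 0.156]
force: [0.3, 0.4, 0.9]
finger_gap: 0.0084
```

Emit:
carry_out --plan '[[[0,0,0,0,0,0],[0,0,0,0,0,0]]]'

```text
time: 3.78
eef_pos: [0.5648, 0.1851, 0.1121]
orientation: [-1.571, 0.0, 0.156]
force: [-2.2, -0.3, 6.1]
finger_gap: 0.008
```

Emit:
carry_out --plan '[[[0,-0.3,0,0,0,0],[0,-0.6,0,0,0,0],[0,-0.9,0,0,0,0],[0,-0.9,0,0,0,0],[0,-0.9,0,0,0,0]]]'

```text
time: 4.2
eef_pos: [0.5646, 0.1851, 0.2564]
orientation: [-1.571, 0.001, 0.156]
force: [0.1, 0.7, -0.9]
finger_gap: 0.0077
```

Emit:
carry_out --plan '[[[0,-0.5,0,0,0,0],[0,0,0,0,0,0],[0,0,0,0,0,0]]]'

```text
time: 4.45
eef_pos: [0.5655, 0.1853, 0.2762]
orientation: [-1.571, -0.002, 0.156]
force: [0.1, 0.1, -2.6]
finger_gap: 0.0079
```

Run:
```python
from h import *
snap('wrist','w3.png'); snap('scene','s3.png')
a=cv2.imread('pics/s3.png')[110:290,220:420]; b=cv2.imread('pics/w3.png')
cv2.imwrite('pics/c3.png',np.hstack([cv2.resize(a,(444,400)),cv2.resize(b,(356,400))[:, :]]) )
plan([.505,-.235,.26],.13,15)
```

```text
start [0.5641 0.185  0.2734] max 0.68
[[-0.21, 0.02, -0.68, -0.0, 0.02, -0.0], [-0.2, 0.02, -0.68, -0.0, 0.02, -0.0], [-0.2, 0.02, -0.68, -0.0, 0.02, -0.0], [-0.2, 0.02, -0.68, -0.0, 0.02, -0.0], [-0.2, 0.02, -0.68, -0.0, 0.02, -0.0]]
[[-0.2, 0.02, -0.68, -0.0, 0.02, -0.0], [-0.2, 0.02, -0.68, -0.0, 0.02, -0.0], [-0.2, 0.02, -0.68, -0.0, 0.02, -0.0], [-0.2, 0.02, -0.68, -0.0, 0.02, -0.0], [-0.2, 0.02, -0.68, -0.0, 0.02, -0.0]]
[[-0.19, 0.02, -0.68, -0.0, 0.02, -0.0], [-0.19, 0.02, -0.68, -0.0, 0.02, -0.0], [-0.19, 0.02, -0.68, -0.0, 0.02, -0.0], [-0.19, 0.02, -0.68, -0.0, 0.02, -0.0], [-0.19, 0.02, -0.68, -0.0, 0.02, -0.0]]
```

View pics/c3.png

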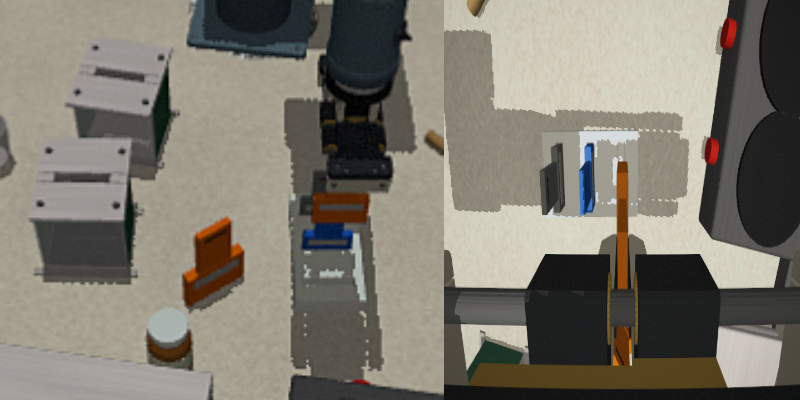

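Emit:
carry_out --plan '[[[-0.21,0.02,-0.68,0,0.02,0],[-0.2,0.02,-0.68,0,0.02,0],[-0.2,0.02,-0.68,0,0.02,0],[-0.2,0.02,-0.68,0,0.02,0],[-0.2,0.02,-0.68,0,0.02,0]]]'

```text
time: 4.97
eef_pos: [0.5442, 0.0437, 0.2689]
orientation: [-1.57, 0.005, 0.147]
force: [-0.4, -0.3, -0.6]
finger_gap: 0.0079
```

Emit:
carry_out --plan '[[[-0.2,0.02,-0.68,0,0.02,0],[-0.2,0.02,-0.68,0,0.02,0],[-0.2,0.02,-0.68,0,0.02,0],[-0.2,0.02,-0.68,0,0.02,0],[-0.2,0.02,-0.68,0,0.02,0]]]'

```text
time: 5.38
eef_pos: [0.5241, -0.0966, 0.265]
orientation: [-1.568, 0.004, 0.138]
force: [-1.2, 0.4, -1.5]
finger_gap: 0.0079
```

Emit:
carry_out --plan '[[[-0.19,0.02,-0.68,0,0.02,0],[-0.19,0.02,-0.68,0,0.02,0],[-0.19,0.02,-0.68,0,0.02,0],[-0.19,0.02,-0.68,0,0.02,0],[-0.19,0.02,-0.5,0,0.02,0]]]'

```text
time: 5.8
eef_pos: [0.5041, -0.2301, 0.2608]
orientation: [-1.568, 0.003, 0.129]
force: [0.1, 0.2, -0.7]
finger_gap: 0.0075
```

Emit:
carry_out --plan '[[[0,0,0,0,0,0],[0,0,0,0,0,0],[0,0,0,0,0,0]]]'

```text
time: 6.05
eef_pos: [0.5047, -0.2275, 0.262]
orientation: [-1.568, 0.002, 0.129]
force: [-0.1, 0.4, -1.1]
finger_gap: 0.0083
```

Run:
```python
from h import *
d=snap('wrist','w4.png'); o=robot.get_obs(); print(o['time'],o['eef_pos'],o['orientation'],o['force'])
np.save('w4.npy',{**{k:v for k,v in d.items() if k!='frame'},'o':o},allow_pickle=True)
```

```text
6.1 [ 0.50503647 -0.22716788  0.26247021] [-1.56869676e+00  1.44405474e-03  1.30283347e-01] [ 0.65985898  0.14737269 -0.66847391]
```

View pics/w4.png

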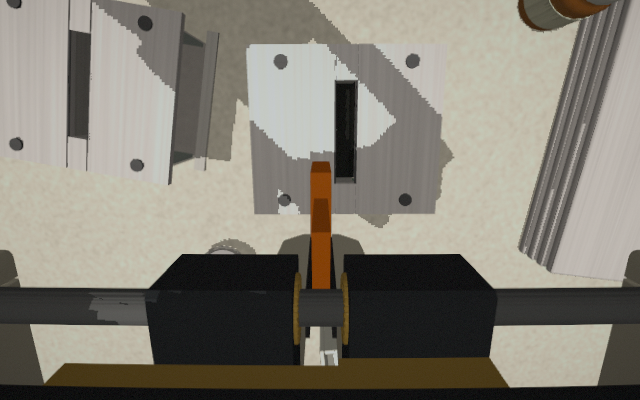

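Run:
```python
import cv2
a=cv2.imread('pics/w4.png')[70:230,290:380]; cv2.imwrite('pics/w4c.png',cv2.resize(a,None,fx=5,fy=3.7,interpolation=0))
```

```text
(no output)
```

View pics/w4c.png

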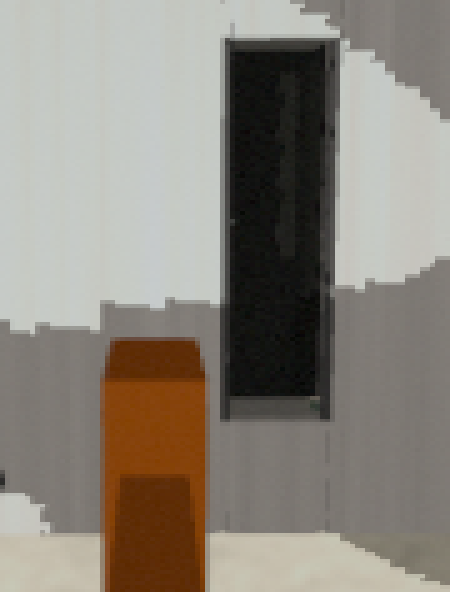

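Run:
```python
import cv2,numpy as np
a=cv2.imread('pics/w4.png')
g=cv2.cvtColor(a,6).astype(int)
for r in range(76,92,1): print(r,g[r,338:354:3])
for r in range(176,190,1): print(r,g[r,338:354:3])
for r in (90,105,120,135,150,165,178): print(r,g[r,328:364])
for r in (158,160,162,164,168,172,180): print(r,a[r,306:336,2]-0, a[r,306:336,0])
```

```text
76 [198 197 198 198 197 198]
77 [198 197 198 198 196 198]
78 [198 197 198 198 196 198]
79 [184 184 180 180 179 181]
80 [126 124  98  98  96 100]
81 [63 62 62 63 64 63]
82 [60 59 58 57 60 54]
83 [42 41 40 42 42 23]
84 [14 18 18 15 20 21]
85 [19 21 15 18 14 20]
86 [21 16 16 17 20 22]
87 [20 18 17 15 18 25]
88 [18 16 16 16 18 19]
89 [18 16 22 21 15 25]
90 [14 14 12 31 21 22]
91 [15 17 18 29 22 23]
176 [17 18 18 16 15 41]
177 [53 52 51 53 54 91]
178 [69 71 72 71 70 70]
179 [73 73 73 72 74 55]
180 [72 73 72 73 72 57]
181 [73 72 74 72 73 72]
182 [80 82 83 79 81 78]
183 [ 97 100 101  97 100  98]
184 [115 118 119 115 117 116]
185 [119 121 122 118 122 119]
186 [119 122 122 119 122 121]
187 [119 122 122 118 122 120]
188 [120 121 122 119 122 121]
189 [120 122 123 119 121 120]
90 [199 198 198 198 199 199 155  77  24  17  14  17  18  14  16  18  12  16
  29  31  33  17  21  18  21  22  28  51  65  85 198 198 195 195 197 199]
105 [200 199 199 199 199 200 131  71  25  18  12   9  20  20  22  14   9  27
  28  33  29  15  19  21  24  23  17  57  41 123 199 197 195 197 199 199]
120 [200 200 200 199 19
[... 1781 characters left out ...]
 95  93  93  94  94  94  93
  96  94  95  94  94  94 108 127 128 128  64  40] [117 115 114 114 113  43   6  10   0   7  12  11   3   1   6   6   9   0
  13   8   7  10  12   4  61 114 118 118  61  39]
172 [127 125 124 122 119 112 111 110 110 110 111 110 110 110 110 111 111 110
 110 111 110 109 111 111 110 119 126 128  64  32] [117 115 114 114  60  17   9   5   6   9   6   3   6   8   4   6   2   7
   6   8   9   6   9   8  10  89 115 118  60  30]
180 [127 126 123 122 129 134 135 135 134 134 135 134 133 133 134 134 134 134
 134 134 134 134 134 135 135 120 128 129  62  48] [118 116 113 114  52  13  15  14   7   8  16   9   5   7  14  15  10   7
  10  11  11   7   6  15   8  78 116 119  58  44]
```

Run:
```python
from h import *
np.set_printoptions(precision=4,suppress=True)
W=np.load('w4.npy',allow_pickle=True).item(); o=W['o']; Rt=Ro.from_euler('xyz',[-np.pi/2,0,0.1296]).as_matrix(); p=np.array([.505,-.2272,.2623])
loc=lambda P:(P-p)@Rt
print('Rt from cam'); 
L=onz(W,[(334.1,90),(333.6,178)],.13);Rr=onz(W,[(357.4,90),(356.2,178)],.13); E=onz(W,[(345,80),(345,183)],.13)
for n,P in(('L',L),('R',Rr),('E',E)): print(n,P,loc(P)); e=P[0]-P[1]; print(np.arctan2(-e[0],e[1]),np.linalg.norm(e))
lid=onz(W,[(248,45),(255,213.5),(435,213.5)],.13); print('lid',lid,loc(lid)); 
ez=p[2]-.107
B=onz(W,[(312,161.7),(329.6,161.7)],ez);print('bot',loc(B)); B=onz(W,[(309.9,172),(331.2,172)],ez+.05);print('btop',loc(B))
```

```text
Rt from cam
L [[ 0.5032 -0.1422  0.13  ]
 [ 0.5121 -0.2079  0.13  ]] [[0.0092 0.1323 0.0845]
 [0.0095 0.1323 0.0182]]
0.1340797254479921 0.0662251557758324
R [[ 0.5204 -0.14    0.13  ]
 [ 0.5297 -0.2055  0.13  ]] [[0.0265 0.1323 0.0845]
 [0.0273 0.1323 0.0183]]
0.14116989430709448 0.06623437864128548
E [[ 0.5102 -0.1342  0.13  ]
 [ 0.5215 -0.2107  0.13  ]] [[0.0172 0.1323 0.0916]
 [0.0185 0.1323 0.0143]]
0.14718662355488765 0.0773126479610232
lid [[ 0.4371 -0.1193  0.13  ]
 [ 0.4533 -0.2449  0.13  ]
 [ 0.5973 -0.2259  0.13  ]] [[-0.0533  0.1323  0.1158]
 [-0.0536  0.1323 -0.0109]
 [ 0.0917  0.1323 -0.0106]]
bot [[-0.0067  0.107   0.0344]
 [ 0.0057  0.107   0.0344]]
btop [[-0.0066  0.057   0.0352]
 [ 0.0055  0.057   0.0352]]
```

Emit:
carry_out --plan '[[[0.1,0,0.33,0,-0.04,0],[0.1,0,0.33,0,0,0],[0.13,0,0.33,0,0,0],[0.14,0,0.33,0,0,0],[0,0,0,0,0,0]]]'

```text
time: 6.52
eef_pos: [0.5175, -0.1691, 0.264]
orientation: [-1.569, -0.001, 0.137]
force: [0.1, 0.2, -1.7]
finger_gap: 0.0078
```

Emit:
carry_out --plan '[[[0,0.2,0,0,0,0],[0,0.2,0,0,0,0],[0,0,0,0,0,0],[0,0,0,0,0,0]]]'

```text
time: 6.85
eef_pos: [0.5163, -0.1736, 0.2466]
orientation: [-1.57, 0.002, 0.133]
force: [0.6, 0.5, -1.7]
finger_gap: 0.0075
```

Run:
```python
from h import *
d=snap('wrist','w5.png'); o=robot.get_obs(); print(o['time'],o['eef_pos'],o['orientation'],o['force'])
np.save('w5.npy',{**{k:v for k,v in d.items() if k!='frame'},'o':o},allow_pickle=True)
a=cv2.imread('pics/w5.png')[130:260,260:390]; cv2.imwrite('pics/w5c.png',cv2.resize(a,None,fx=4.5,fy=4.5,interpolation=0))
```

```text
6.9 [ 0.51662498 -0.17388305  0.24709066] [-1.57018593e+00  9.55022057e-04  1.32504079e-01] [-0.67457786 -0.20815072 -1.1493405 ]
```

View pics/w5c.png

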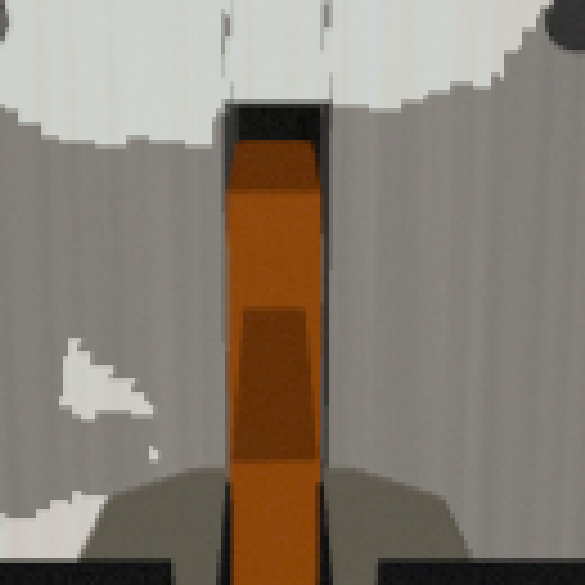

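Run:
```python
from h import *
np.set_printoptions(precision=4,suppress=True)
W=np.load('w5.npy',allow_pickle=True).item(); Rt=Ro.from_euler('xyz',[-np.pi/2,0,0.133]).as_matrix(); p=np.array([.5165,-.1737,.2469])
loc=lambda P:(P-p)@Rt
c=lambda q:np.array(q)/4.5+[260,130]-.5/4.5
print('slot end',loc(onz(W,c([(226,104),(330,104),(226,160),(329,160)]),.13)))
print('slot mid',loc(onz(W,c([(225,400),(327,400)]),.13)))
print('bot',loc(onz(W,c([(234,140),(316,140)]),.14)),loc(onz(W,c([(227,190),(322,190)]),.19)))
```

```text
slot end [[-0.0082  0.1169  0.0397]
 [ 0.0087  0.1169  0.0397]
 [-0.0082  0.1169  0.0306]
 [ 0.0086  0.1169  0.0306]]
slot mid [[-0.0086  0.1169 -0.0104]
 [ 0.0087  0.1169 -0.0103]]
bot [[-0.0066  0.1069  0.0352]
 [ 0.0062  0.1069  0.0352]] [[-0.0062  0.0569  0.0355]
 [ 0.0057  0.0569  0.0355]]
```

Emit:
carry_out --plan '[[[0.01,0.1,0,0,0,0],[0,0.1,0,0,0,0],[0,0.1,0,0,0,0],[0,0,0,0,0,0]]]'

```text
time: 7.23
eef_pos: [0.5168, -0.1735, 0.2345]
orientation: [-1.57, 0.001, 0.133]
force: [0.5, 0.0, -1.6]
finger_gap: 0.0076
```

Emit:
carry_out --plan '[[[0,0.05,0,0,0,0],[0,0.05,0,0,0,0],[0,0,0,0,0,0]]]'

```text
time: 7.48
eef_pos: [0.5172, -0.1735, 0.2313]
orientation: [-1.571, 0.0, 0.133]
force: [0.3, 0.6, -0.2]
finger_gap: 0.0075
```

Emit:
carry_out --plan '[[[0,0.05,0,0,0,0],[0,0.05,0,0,0,0],[0,0,0,0,0,0]]]'

```text
time: 7.73
eef_pos: [0.5172, -0.1734, 0.2272]
orientation: [-1.57, 0.0, 0.133]
force: [0.5, 0.4, -0.9]
finger_gap: 0.0077
```

Emit:
carry_out --plan '[[[0,0.05,0,0,0,0],[0,0.05,0,0,0,0],[0,0,0,0,0,0]]]'

```text
time: 7.98
eef_pos: [0.5169, -0.1737, 0.2236]
orientation: [-1.571, 0.001, 0.133]
force: [-2.3, -0.7, 2.7]
finger_gap: 0.0081
```

Emit:
carry_out --plan '[[[0,0.05,0,0,0,0],[0,0.03,0,0,0,0],[0,0,0,0,0,0]]]'

```text
time: 8.23
eef_pos: [0.5168, -0.1736, 0.2199]
orientation: [-1.571, 0.001, 0.133]
force: [-2.5, -0.4, 1.3]
finger_gap: 0.0076
```

Emit:
carry_out --plan '[[[0,0.05,0,0,0,0],[0,0.03,0,0,0,0],[0,0,0,0,0,0]]]'

```text
time: 8.48
eef_pos: [0.517, -0.1735, 0.2167]
orientation: [-1.57, 0.001, 0.133]
force: [-3.2, -1.0, -0.3]
finger_gap: 0.0076
```

Emit:
carry_out --plan '[[[0,0.08,0,0,0,0],[0,0.08,0,0,0,0],[0,0.08,0,0,0,0],[0,0,0,0,0,0]]]'

```text
time: 8.82
eef_pos: [0.517, -0.1734, 0.2067]
orientation: [-1.57, 0.001, 0.133]
force: [-3.2, -0.8, 0.6]
finger_gap: 0.0076
```

Emit:
carry_out --plan '[[[0,0.08,0,0,0,0],[0,0.08,0,0,0,0],[0,0.08,0,0,0,0],[0,0,0,0,0,0]]]'

```text
time: 9.15
eef_pos: [0.517, -0.1734, 0.1972]
orientation: [-1.57, 0.001, 0.133]
force: [-3.4, -1.2, -0.6]
finger_gap: 0.0077
```

Run:
```python
from h import *
snap('wrist','w6.png'); snap('scene','s6.png')
a=cv2.imread('pics/s6.png')[100:260,200:400]; b=cv2.imread('pics/w6.png')[120:300,220:420]
cv2.imwrite('pics/c6.png',np.hstack([cv2.resize(a,(400,320),interpolation=2),cv2.resize(b,(356,320),interpolation=2)]))
```

```text
(no output)
```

View pics/c6.png

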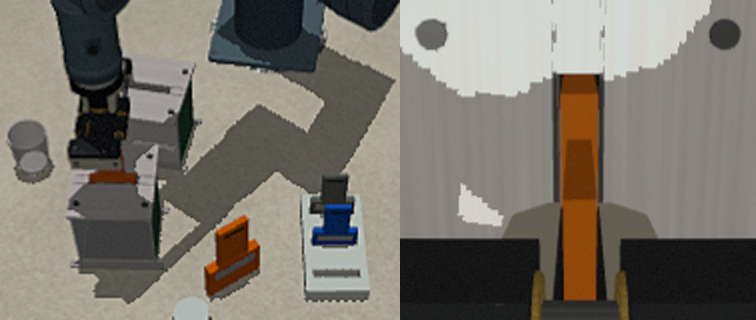

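The cartridge is going down inside the far box's slot (wrist view, about col 320), and the blue and grey ones are still in the rack. I'll keep pushing it down.

Emit:
carry_out --plan '[[[0,0.08,0,0,0,0],[0,0.08,0,0,0,0],[0,0.08,0,0,0,0],[0,0,0,0,0,0]]]'

```text
time: 9.58
eef_pos: [0.5171, -0.1735, 0.1877]
orientation: [-1.57, 0.001, 0.133]
force: [-2.5, -0.9, 0.1]
finger_gap: 0.0078
```

Emit:
carry_out --plan '[[[0,0.08,0,0,0,0],[0,0.08,0,0,0,0],[0,0.08,0,0,0,0],[0,0,0,0,0,0]]]'

```text
time: 9.92
eef_pos: [0.517, -0.1735, 0.1781]
orientation: [-1.57, 0.001, 0.133]
force: [-2.9, -0.9, 0.1]
finger_gap: 0.0076
```

Emit:
carry_out --plan '[[[0,0.08,0,0,0,0],[0,0.08,0,0,0,0],[0,0.08,0,0,0,0],[0,0,0,0,0,0]]]'

```text
time: 10.25
eef_pos: [0.5171, -0.1734, 0.1683]
orientation: [-1.57, 0.001, 0.133]
force: [-2.4, -1.7, -1.1]
finger_gap: 0.0078
```

Emit:
carry_out --plan '[[[0,0.06,0,0,0,0],[0,0.06,0,0,0,0],[0,0,0,0,0,0]]]'

```text
time: 10.5
eef_pos: [0.5173, -0.1735, 0.1641]
orientation: [-1.571, 0.0, 0.133]
force: [-2.6, -0.4, -0.1]
finger_gap: 0.0081
```

Run:
```python
from h import *
snap('wrist','w7.png'); snap('scene','s7.png'); print(robot.get_obs()['eef_pos'],robot.get_obs()['force'])
a=cv2.imread('pics/s7.png')[100:260,200:400]; b=cv2.imread('pics/w7.png')[120:300,220:420]
cv2.imwrite('pics/c7.png',np.hstack([cv2.resize(a,(400,320),interpolation=2),cv2.resize(b,(356,320),interpolation=2)]))
```

```text
[ 0.51738095 -0.17351901  0.16435221] [-2.76989978  0.04238888 -1.55049899]
```

View pics/c7.png

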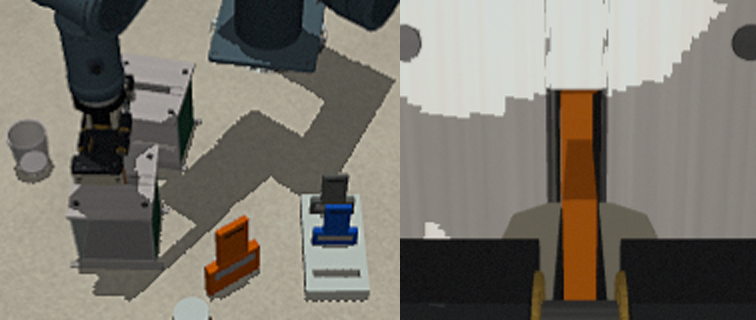

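Emit:
carry_out --plan '[[[0,0.05,0,0,0,0],[0,0.05,0,0,0,0],[0,0,0,0,0,0]]]'

```text
time: 10.85
eef_pos: [0.5173, -0.1736, 0.1602]
orientation: [-1.571, 0.0, 0.133]
force: [-2.4, -0.4, 0.1]
finger_gap: 0.0078
```

Emit:
carry_out --plan '[[[0,0,0,0,0,0],[0,0,0,0,0,0],[0,0,0,0,0,0],[0,0,0,0,0,0],[0,0,0,0,0,0]]]' --hand -0.3

```text
time: 11.27
eef_pos: [0.5177, -0.1736, 0.1607]
orientation: [-1.571, -0.001, 0.133]
force: [1.1, 0.6, 0.3]
finger_gap: 0.0319
```

Run:
```python
from h import *
snap('wrist','w8.png'); snap('scene','s8.png'); print(robot.get_obs()['eef_pos'],robot.get_obs()['force'])
a=cv2.imread('pics/s8.png')[100:260,200:400]; b=cv2.imread('pics/w8.png')[120:300,220:420]
cv2.imwrite('pics/c8.png',np.hstack([cv2.resize(a,(400,320),interpolation=2),cv2.resize(b,(356,320),interpolation=2)]))
```

```text
[ 0.51755741 -0.17352487  0.16059189] [ 0.19996951 -0.33043313  0.51464689]
```

View pics/c8.png

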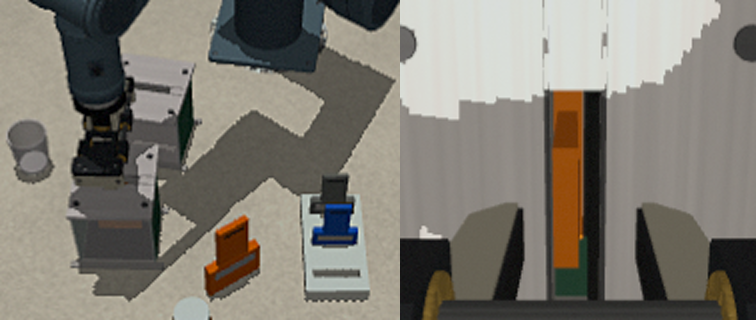

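Emit:
carry_out --plan '[[[0,-0.6,0,0,0,0],[0,-0.9,0,0,0,0],[0,-0.9,0,0,0,0],[0,-0.5,-0.5,0,0,0],[0,0,-0.7,0,0,0]]]'

```text
time: 11.78
eef_pos: [0.526, -0.2209, 0.2829]
orientation: [-1.577, -0.008, 0.136]
force: [0.7, -0.4, -1.2]
finger_gap: 0.0326
```

Emit:
carry_out --plan '[[[0,0,-0.5,0,0,0],[0,0,0,0,0,0],[0,0,0,0,0,0],[0,0,0,0,0,0]]]'

```text
time: 12.12
eef_pos: [0.5261, -0.2402, 0.276]
orientation: [-1.569, 0.001, 0.133]
force: [-0.4, 0.0, -0.5]
finger_gap: 0.033
```

Run:
```python
from h import *
snap('wrist','w9.png'); d=snap('scene','s9.png'); print([(r['extent'],r['confidence']) for r in robot.spot_in(d,'orange_cartridge')],robot.get_obs()['force'])
a=cv2.imread('pics/s9.png')[130:250,210:390]; b=cv2.imread('pics/w9.png')[30:250,240:460]
cv2.imwrite('pics/c9.png',np.hstack([cv2.resize(a,(450,300),interpolation=2),cv2.resize(b,(300,300),interpolation=2)]))
```

```text
[([346.5, 201.1, 38.3, 49.0], 0.69), ([302.9, 210.1, 26.3, 38.0], 0.59), ([235.2, 172.9, 50.2, 64.0], 0.54)] [ 0.28385028  0.98247    -0.65718104]
```

View pics/c9.png

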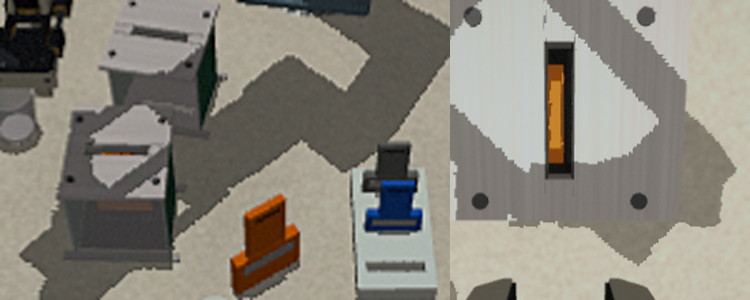

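Run:
```python
import cv2,numpy as np
a=cv2.imread('pics/s9.png')[165:245,225:295]; b=cv2.imread('pics/w9.png')[50:170,300:340]
cv2.imwrite('pics/c9b.png',np.hstack([cv2.resize(a,(490,560),interpolation=2),cv2.resize(b,(187,560),interpolation=0)]))
```

```text
(no output)
```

View pics/c9b.png

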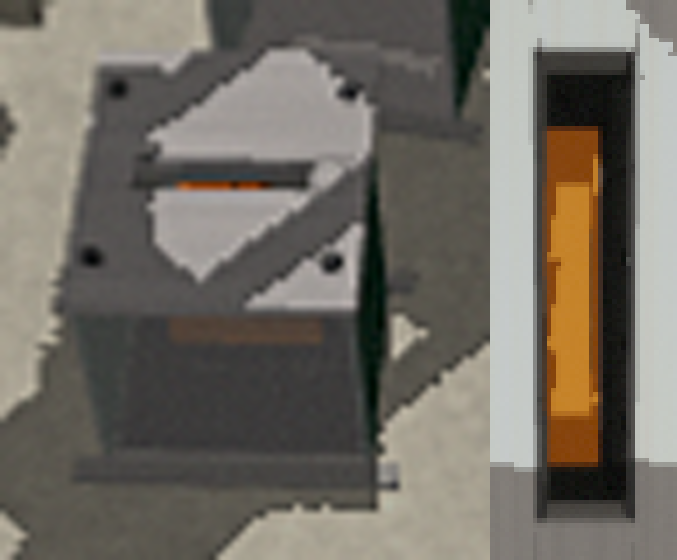

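Run:
```python
from h import *
S=np.load('scene_cal.npy',allow_pickle=True).item()
y=.133; ex=np.array([np.cos(y),np.sin(y),0]); ey=np.array([-np.sin(y),np.cos(y),0]); s=np.array([.517,-.1735,0])
for dz in (0.005,.030,.053):
  P=[s+ey*a+[0,0,z+dz] for a,z in((-.02,.11),(.02,.11),(-.035,.05),(.035,.05),(-.035,0),(.035,0))]
  print(dz,np.round((proj(S,P)-[225,165])*7))
```

```text
0.005 [[179. 192.]
 [268. 194.]
 [161. 274.]
 [313. 277.]
 [173. 339.]
 [322. 341.]]
0.03 [[172. 156.]
 [263. 158.]
 [154. 240.]
 [308. 243.]
 [167. 307.]
 [317. 310.]]
0.053 [[166. 122.]
 [258. 124.]
 [148. 208.]
 [304. 211.]
 [161. 277.]
 [313. 279.]]
```

```bash
python3 -c "
from h import *
print(robot.get_obs()['time']); print(robot.job_done())"
```

```text
12.2667
the job is handed in; nothing more can be done
None
```

I took the orange cartridge out of the rack and posted it, tongue up, through the slot of the farther return box. It dropped inside, and I handed the job in at about 12.3 s. No verdict was reported.

- **Insertion:** I found the slot in the wrist camera image, and the cartridge went in without hitting the lid. It passed the roller with at most about 3.5 N sideways and 3 N vertically in the readings after each move. I released it with its lower edge about 77 mm below the lid's top.
- **Last checks:** After I backed away, the scene image matched a cartridge standing on the box floor to about 1 pixel. That puts its top about 15 mm below the lid's top, and the wrist image shows it down inside the slot. The gripper was empty and clear of everything. The grey and blue cartridges were still in the rack, and nothing on the bench looked disturbed.
- **Disagreement:** In the final picture the network still reported orange cartridges at the now orange-free rack and at the larger loose one. I put these down to look-alikes and false detections. Its third report was on the return box itself.

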